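Stagger a hull block in the recessed-knob press

ROBOT

A 7-joint arm with a two-finger parallel gripper is mounted at the origin on a cart in front of the work surface, level with it; the furniture and walls round the work are solid. World frame = base frame: x ahead of the robot, y to its left, z up, the work surface at z = 0. Lengths are in m, angles in rad, forces in N, time in s.
With the tool pointing down it reaches from about 0.4 to 0.85 m from the base axis. Payload 10.4 kg.
Tool frame: the origin (TCP) lies between the finger pads; the fingertips stand 22 mm ahead of it and the grasp point (between the pads) lies 3 mm ahead of it; z points along the fingers, y is the line along which they close (so a half turn about z gives the same grasp; the last joint's range is limited). The gripper opens to 85 mm and grips with 20 to 120 N. Pads are 22 mm wide; open, the fingers measure 114 mm over their backs; the gripper's body (76 mm by 85 mm) begins 54 mm behind the grasp point. The pads swing forward as they close: fully open they stand 13 mm farther back than shut.
Start: joints at [1.231, 0.332, -0.065, 1.46, 0.022, 1.35, -0.088], TCP at [0.195, -0.594, 0.253] pointing down, gripper open.
Joint ranges: [-2.6, 2.6], [-0.5, 2.12], [-1.47, 1.34], [0.16, 2.42], [-1.27, 4.41], [0.06, 2.06], [-2.6, 2.6]. Speed limits (rad/s): [2.22, 2.22, 2.79, 2.79, 3.14, 3.14, 3.14].

INTERFACE

Orientations are given as a unit quaternion [x, y, z, w].
In Python, from workcell import manip, camera, ticket, boxes_of, outline_of gives the robot as it stands.
- The arm moves only by the tool carry_out, never from a script. Its argument "deltas" is a list of rows, each a list of 5 numbers: the shift along the tool's x, y, z as a fraction of full scale, then the turn about the tool's z as a fraction of full scale, then the opening, from -1 (shut) to 1 (fully open), so that 0 is half open. In form: [[tx, ty, tz, spin, gripper], ...]. A call has 1 to 20 rows; each row is the pose to reach, as a shift and turn from the pose commanded when the call began, along the tool's axes at that moment; what a row does not reach only later rows make up. Full scale, the value 1, is 150 mm for a shift and 30 degrees for a turn. A row lasts 1/8 s, in which the tool goes at most 62.5 mm and 10.7 degrees, less where a joint would pass 70% of its speed; a pose out of reach is approached as far as the arm can. A call with a number of a shift or a turn outside -1 to 1 is refused whole. A call with a gripper value outside its range is refused whole. The fingers move at their own pace and stop on an object; "force" is the grip in N (left out, the last holds). Time passes only in rows, so rows that repeat a pose let the fingers close. It gives the time, the measured TCP pose, the force, the opening and the grip force at its end, in the units of the state.
- manip.get_obs(): the state, without advancing time (a new reading comes with each control period).
- camera(name): name is "scene" or "top" or "wrist"; returns a dict with "img" (400x640x3 uint8, red, green, blue), "depth" (400x640 float32, m along the optical axis (not along the pixel's ray), 0 where there is no reading), "vertical_fov" (degrees; the focal length in pixels is half the picture's height over the tangent of half this angle, whatever the lens; pixels are square), "cx", "cy" (the principal point, pixels), "k1" (the pictures are not rectified: a ray, as slopes to the right and down, at radius r is drawn at 1 + k1 r^2 times it, then the intrinsics apply), "R" (3x3) and "t" (3): a world point X has camera coordinates R X + t. Camera axes: x right, y down, z forward; pixel columns grow to the right and rows downward; lengths in m; the calibration is good to about 2 mm. A picture is of the moment at which its call begins.
- ticket.hand_in(): hands the job in; it is judged then, once.
Trained networks look in a picture, given as the dict that the camera call returned (one of the last four; its "shot" number tells which), for a name from the list of things; names that differ only in an ending like _2 or _b are one class to them, and where a whole thing is asked for, a point or a joint stands for the part that bears it (a point fixed in the world has none). Each returns a list of dicts, best first, with "conf" (0 to 1); they miss things now and then, are a little off and sometimes report something else, mostly with a low value. They report only what shows in the picture. A call takes as long as a camera call.
- boxes_of(query, picture): "position" ([x, y, z] in m, in world coordinates, good to about 4 mm: the middle of the surface that is visible of it).
- outline_of(query, picture): "region" (400x640 bool, what is visible of it).
The state is a dict: "clock": time; "joint_pos": joint angles; "joint_velocities": joint speeds; "tau": joint torques, N m; "position": TCP position; "ee_rot": TCP orientation; "ft_force": force on the tool from outside, world axes, zero at the start; "torque": the same for the moment, N m; "grip_width": opening from 0.0 (shut) to 1.0 (fully open); "grasp_force": force on a finger pad.
Only numpy, scipy, OpenCV 4.12 (cv2) and the standard library are available. Lean on these libraries where they do the work, as an engineer would, in place of code of your own. Each camera call takes 0.05 s, during which the arm holds its last target. There are 200 camera calls.

TASK

Open the little press fully by turning the orange knob down in its well anticlockwise to its stop. Then lift the dark block out of its cradle, set it down flat on the free table or cutting mat and let go, take it again by its two ends, and lower it onto the first course in the press so that it straddles the joint like a brick in running bond, half its length on either side, not letting go before it rests there. Finally turn the knob clockwise to its stop so that the jaw clamps the block, and leave the pale block and the other things where they are.

Things in the scene. Friction and masses are not known exactly. Their poses are not given: they have to be found in the camera images.
- press: Fixed press, 194 x 156 mm, 58 mm high; origin under it, on the 3 mm thick green cutting mat. x runs from the blue knob housing (robot's side) to the wooden fence, y along the channel. Base plate top at z 8 mm. Housing 108 x 108 mm, centre x -48 mm, top z 54 mm, with a round well 85 mm across down to z 8 mm, the knob in its middle. Fence: face at x 72 mm, 14 mm thick, 150 mm long, top z 58 mm.
- pad: Black rubber jaw pad of the press, 6 x 150 x 49 mm, top at z 58 mm in the press's frame, its face towards the fence 24 mm in x from its origin. The origin is at the press's origin when open and moves along the press's x. The channel between pad and fence is 48 mm wide when open, 30 mm closed, with open ends: fingers fit in only at a block's ends, not beside its long faces.
- knob_grip (a point): On the knob's vertical axis, 39 mm above the table, 18 mm below the well's rim; x along the grip bar (turning with it), y across, z up. Orange bar 48 mm long, 14 mm thick, its top 6 mm above this point, its foot 24 mm below it on a black disc (radius 27 mm, 4 mm thick). The well leaves about 35 mm beside the bar's flat faces: fingers must not be opened wide.
- knob (a joint): Knob angle, rad: 0 = fully open stop (anticlockwise seen from above), 1.3 = clamped stop (clockwise, positive). At 0 the bar lies along the press's x. Each rad moves the pad 13.8 mm to the fence. Stays where left; takes 0.12 N m, up to 0.2 when clamping. The pad is sprung (2.5 N/mm), pushes a laid block to the fence, grips it from about 1.16 on, with about 5 N at the stop.
- course: First course: two wooden blocks (pale, mid-brown), each 64 mm long, 32 mm wide, 22 mm high, fixed end to end along y on the press's base plate, against the fence; origin under their joint, on the plate. Lies within 10 mm of the middle of the channel.
- course_joint (a point): Top of the first course (33 mm above the table), at the middle of the joint between its two blocks; y along the course, x towards the fence, z up. The dark block's origin belongs here, its length along y; laid in the middle of the open channel it is 8 mm short in x, and the jaw pushes it home.
- dark_cradle: Fixed plywood cradle, 92 (x) x 46 mm (y), floor 12 mm above the table, origin on the table under its centre. The dark block lies on its middle, length along x, between two cheeks, 10 mm thick, 36 mm wide, top 38 mm above the table (4 mm above the block), with 3 mm play at the block's ends; so only the block's long faces can be gripped there. An equal cradle holds the pale block.
- dark_block: Dark brown wooden block, 64 mm long (x), 32 mm wide (y), 22 mm high (z), 40 to 85 g; origin at the centre of its underside. Starts in its cradle. The cutting mat (fixed, top 3 mm above the table, x 0.49 to 0.79 m, y -0.10 to 0.35 m) is free for it to the right of the press, at x below 0.70 and y below 0.03.
- pale_block: Pale wooden block of the same size, in the other cradle (the two cradles may be swapped); stays there.
- glue: Bystander: loose glue bottle with blue grips and white nozzle, 23 x 32 x 83 mm, standing; origin at the centre of its underside.
- cutters: Bystander: loose side cutters with red handles, 42 x 110 x 13 mm, lying; origin under their middle.
- paint: Bystander: loose paint pot, red-brown with a black lid, 32 mm across, 38 mm high; origin at the centre of its underside.

How it is judged:
By the outcome, as a careful person would: the job done as asked, in the order asked, and still so for the second after the job is handed in, with the robot touching nothing.
It also fails if it takes over 72 s, if anything falls off the work surface, if the arm or the gripper's body presses on something with over 40 N, if the wrist force passes 120 N, or if a joint passes its speed limit or range.

## Working session

There is one attempt and no reset: what is moved stays moved. The work goes in short steps, Python scripts to look and compute and a tool call to move; the robot and the scene stay as the last step left them, time stands still between calls to the robot, and variables do not carry over. Pictures are saved under pics/ and viewed, at most 10 in all, crops included, and the job is handed in when it is done.

Besides the shell and the picture viewer there is one more tool, called after "Request:" in YAML: its name, and indented under it one key for each argument. carry_out: Moves the arm, as the interface text tells. Its arguments: {"type":"object","properties":{"deltas":{"type":"array","items":{"type":"array","items":{"type":"number"}}},"force":{"type":"number"}},"required":["deltas"]}

```bash
mkdir -p pics
cat > h.py <<'E'
import numpy as np, cv2
from workcell import manip, camera, ticket, boxes_of, outline_of
def save(p,n): cv2.imwrite('pics/'+n+'.png',p['img'][:,:,::-1])
def K(p):
    f=200/np.tan(np.radians(p['vertical_fov'])/2); return f
def cloud(p,mask=None):
    f=K(p); v,u=np.nonzero((p['depth']>0)&(mask if mask is not None else True))
    d=p['depth'][v,u]; x=(u-p['cx'])/f; y=(v-p['cy'])/f
    a,b=x.copy(),y.copy()
    for _ in range(8):
        s=1+p['k1']*(a*a+b*b); a,b=x/s,y/s
    C=np.c_[a*d,b*d,d]; return (C-p['t'])@p['R'],u,v
def rect(P):
    r=cv2.minAreaRect((P[:,:2]*1000).astype(np.float32)); return np.round(r[0],1),np.round(r[1],1),round(r[2],1)
E
python3 - <<'E'
from h import *
o=manip.get_obs();print(o['clock'],o['position'],o['ee_rot'])
for c in ['top','scene']:
    p=camera(c);save(p,c+'0');print(c,p['R'].round(2).tolist(),p['t'].round(3),p['k1'])
    for q in ['press','pad','knob_grip','course','dark_cradle','dark_block','pale_block','glue','cutters','paint']:
        for b in boxes_of(q,p)[:2]: print(q,np.round(b['position'],3),round(b['conf'],2))
        for m in outline_of(q,p)[:1]:
            P,u,v=cloud(p,m['region'])
            if len(P)<20: continue
            z=np.percentile(P[:,2],[5,50,95]).round(3); T=P[abs(P[:,2]-np.percentile(P[:,2],90))<.006]
            print('   ',round(m['conf'],2),'uv',u.mean().round(),v.mean().round(),z,rect(T))
E
```

```text
0.0 [ 0.19458202 -0.59357745  0.25249778] [ 9.87482375e-01  1.57727762e-01 -1.39090654e-04 -7.02364001e-04]
top [[-0.02, -1.0, -0.04], [-1.0, 0.02, -0.1], [0.1, 0.03, -0.99]] [0.145 0.576 0.873] -0.042949324334154666
press [0.572 0.158 0.034] 0.84
    0.7 uv 311.0 202.0 [0.009 0.035 0.061] (array([579.3, 166.1]), array([188.6, 149.6]), 11.0)
pad [0.621 0.175 0.06 ] 0.78
pad [ 0.485 -0.164  0.034] 0.49
    0.79 uv 305.0 181.0 [0.027 0.06  0.064] (array([621.6, 173.5]), array([  6.1, 143.4]), 11.2)
knob_grip [0.538 0.159 0.021] 0.72
    0.71 uv 313.0 216.0 [0.013 0.017 0.047] (array([540.3, 157.8]), array([13.9, 46.6]), 42.2)
course [0.644 0.187 0.034] 0.96
    0.57 uv 300.0 175.0 [0.031 0.033 0.036] (array([641.7, 188.4]), array([ 29.9, 127.9]), 11.4)
dark_cradle [ 0.485 -0.151  0.008] 0.56
dark_cradle [ 0.485 -0.161  0.033] 0.18
    0.64 uv 440.0 235.0 [0.007 0.014 0.04 ] (array([ 485.3, -164.5]), array([36.8, 87.7]), 87.4)
dark_block [ 0.484 -0.163  0.033] 0.86
    0.6 uv 445.0 235.0 [0.018 0.034 0.036] (array([ 485.1, -165. ]), array([33.8, 63.2]), 88.3)
pale_block [ 0.624 -0.196  
[... 1129 characters left out ...]
5] 0.59
dark_cradle [ 0.47  -0.149  0.014] 0.48
    0.69 uv 389.0 192.0 [0.004 0.014 0.039] (array([ 484.2, -161.3]), array([34.2, 88.3]), 89.5)
dark_block [ 0.486 -0.154  0.037] 0.71
    0.72 uv 388.0 188.0 [0.015 0.032 0.038] (array([ 483.6, -163.3]), array([37.3, 70.8]), 83.1)
pale_block [ 0.618 -0.187  0.031] 0.5
    0.57 uv 357.0 176.0 [0.014 0.031 0.038] (array([ 618.1, -195.4]), array([71.6, 41.2]), 4.7)
glue [0.76  0.019 0.038] 0.58
    0.68 uv 288.0 188.0 [0.008 0.034 0.066] (array([762.4,  17.3]), array([14.5, 18.4]), 25.3)
cutters [0.403 0.437 0.008] 0.53
    0.54 uv 302.0 304.0 [0.004 0.009 0.011] (array([408.8, 432.8]), array([ 37.1, 108.5]), 49.1)
paint [0.564 0.206 0.046] 0.26
```

View pics/top0.png

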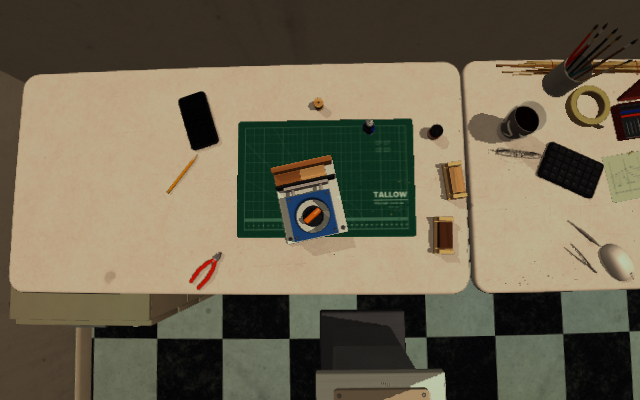

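Run:
```python
from h import *
from scipy.spatial.transform import Rotation as R
p=camera('top')
m=outline_of('knob_grip',p)[0]['region']
P,u,v=cloud(p,m); T=P[P[:,2]>.038]; b=cv2.boxPoints(cv2.minAreaRect((T[:,:2]*1000).astype(np.float32))); print('knob',rect(T),b.round().tolist(),np.median(T[:,2]))
m=outline_of('dark_block',p)[0]['region']
P,u,v=cloud(p,m); T=P[P[:,2]>.030]; b=cv2.boxPoints(cv2.minAreaRect((T[:,:2]*1000).astype(np.float32))); print('blk',rect(T),b.round().tolist())
m=outline_of('course',p)[0]['region']
P,u,v=cloud(p,m); T=P[abs(P[:,2]-.033)<.003]; b=cv2.boxPoints(cv2.minAreaRect((T[:,:2]*1000).astype(np.float32))); print('course',rect(T),b.round().tolist())
print(R.from_quat(manip.get_obs()['ee_rot']).as_matrix().round(3))
```

```text
knob (array([540.2, 157.8]), array([14.1, 46.6]), 41.6) [[520.0, 171.0], [550.0, 136.0], [561.0, 145.0], [530.0, 180.0]] 0.04519747034428756
blk (array([ 485.1, -164.9]), array([33.3, 63.5]), 87.8) [[453.0, -180.0], [516.0, -183.0], [517.0, -149.0], [454.0, -147.0]]
course (array([641.8, 188.2]), array([ 29.8, 127.9]), 11.3) [[615.0, 248.0], [640.0, 123.0], [669.0, 128.0], [644.0, 254.0]]
[[ 0.95   0.312  0.   ]
 [ 0.312 -0.95  -0.   ]
 [ 0.     0.    -1.   ]]
```

The top view shows the press at about (312,205), the orange bar at (313,215) lying diagonally (knob at about 1.06 rad), the dark block at (443,235) and the pale block at (455,180). The measured sizes and heights match the given ones. Next I plan the transit.

```bash
cat >> h.py <<'E'
from scipy.spatial.transform import Rotation as Rot
def pose():
    o=manip.get_obs(); M=Rot.from_quat(o['ee_rot']).as_matrix()
    return np.array(o['position']),np.degrees(np.arctan2(M[1,0],M[0,0])),o
def plan(goal,a1,n,start=None,a0=None):
    if start is None: start,a0,_=pose()
    goal=np.array(goal); start=np.array(start)
    for i in range(n):
        a=np.radians(a0+(a1-a0)*i/n); d=(goal-start)/n
        print([round(float(q),3) for q in [(d[0]*np.cos(a)+d[1]*np.sin(a))/.15,(d[0]*np.sin(a)-d[1]*np.cos(a))/.15,-d[2]/.15,-(a1-a0)/n/30]])
def st():
    P,a,o=pose(); print('t',round(o['clock'],2),'P',(P*1000).round(1),'a',round(a,1),'w',round(o['grip_width'],3),'gf',round(o['grasp_force'],1),'F',np.round(o['ft_force'],1),'T',np.round(o['torque'],2),'j',np.round(o['joint_pos'],2))
E
python3 -c "
from h import *
plan([.540,.158,.2],130.6,6)"
```

```text
[0.625, -0.674, 0.059, -0.625]
[0.808, -0.438, 0.059, -0.625]
[0.906, -0.155, 0.059, -0.625]
[0.908, 0.144, 0.059, -0.625]
[0.813, 0.429, 0.059, -0.625]
[0.633, 0.667, 0.059, -0.625]
```

Request:
carry_out:
  deltas:
    - [0.625,-0.674,0.059,-0.625,-0.29]
    - [0.625,-0.674,0.059,-0.625,-0.29]
    - [0.625,-0.674,0.059,-0.625,-0.29]
    - [0.625,-0.674,0.059,-0.625,-0.29]
  force: 40

```text
clock: 2.8
position: [0.2525, -0.4685, 0.2449]
ee_rot: [0.949, 0.317, -0.0, 0.0]
ft_force: [-0.1, -1.4, -0.2]
grip_width: 0.357
grasp_force: 0.0
```

Request:
carry_out:
  deltas:
    - [0.808,-0.438,0.059,-0.625,-0.29]
    - [0.808,-0.438,0.059,-0.625,-0.29]
    - [0.808,-0.438,0.059,-0.625,-0.29]
    - [0.808,-0.438,0.059,-0.625,-0.29]

```text
clock: 3.3
position: [0.3095, -0.3444, 0.2359]
ee_rot: [0.885, 0.466, -0.0, 0.0]
ft_force: [-0.9, -0.2, -0.0]
grip_width: 0.355
grasp_force: 0.0
```

```bash
python3 -c "
from h import *
st(); plan([.540,.158,.2],130.6,4)"
```

```text
t 3.3 P [ 309.5 -344.4  235.9] a 55.5 w 0.355 gf 0.0 F [-0.9 -0.2 -0. ] T [-0.02  0.05 -0.03] j [ 1.05  0.   -0.31  1.88  0.    1.26  0.14]
[0.908, -0.157, 0.06, -0.626]
[0.91, 0.143, 0.06, -0.626]
[0.816, 0.428, 0.06, -0.626]
[0.634, 0.668, 0.06, -0.626]
```

Request:
carry_out:
  deltas:
    - [0.908,-0.157,0.06,-0.626,-0.29]
    - [0.908,-0.157,0.06,-0.626,-0.29]
    - [0.908,-0.157,0.06,-0.626,-0.29]

```text
clock: 3.68
position: [0.3683, -0.2167, 0.2268]
ee_rot: [0.796, 0.606, 0.0, 0.0]
ft_force: [-1.1, -1.0, -0.1]
grip_width: 0.351
grasp_force: 0.0
```

Request:
carry_out:
  deltas:
    - [0.91,0.143,0.06,-0.626,-0.29]
    - [0.91,0.143,0.06,-0.626,-0.29]
    - [0.91,0.143,0.06,-0.626,-0.29]

```text
clock: 4.05
position: [0.426, -0.0908, 0.2179]
ee_rot: [0.686, 0.727, 0.001, 0.0]
ft_force: [0.4, -1.3, 1.1]
grip_width: 0.357
grasp_force: 0.0
```

Request:
carry_out:
  deltas:
    - [0.816,0.428,0.06,-0.626,-0.29]
    - [0.816,0.428,0.06,-0.626,-0.29]
    - [0.816,0.428,0.06,-0.626,-0.29]

```text
clock: 4.42
position: [0.4833, 0.035, 0.2085]
ee_rot: [0.559, 0.829, 0.001, -0.0]
ft_force: [0.5, -0.9, 0.2]
grip_width: 0.358
grasp_force: 0.0
```

Request:
carry_out:
  deltas:
    - [0.634,0.668,0.06,-0.626,-0.29]
    - [0.634,0.668,0.06,-0.626,-0.29]
    - [0.634,0.668,0.06,-0.626,-0.29]
    - [0.634,0.668,0.06,-0.626,-0.29]

```text
clock: 4.92
position: [0.5399, 0.1577, 0.1988]
ee_rot: [0.418, 0.908, -0.0, -0.001]
ft_force: [0.0, -1.1, -0.9]
grip_width: 0.353
grasp_force: 0.0
```

Run:
```python
from h import *
st()
p=camera('wrist');save(p,'w1')
for q in ['knob_grip','course','pad']:
    for m in outline_of(q,p)[:1]:
        P,u,v=cloud(p,m['region'])
        for lo,hi in [(.028,.038),(.04,.05),(.054,.066)]:
            T=P[(P[:,2]>lo)&(P[:,2]<hi)]
            if len(T)>50: print(q,round(m['conf'],2),lo,len(T),np.median(T[:,2]).round(4),rect(T))
```

```text
t 4.92 P [539.9 157.7 198.8] a 130.5 w 0.353 gf 0.0 F [ 0.  -1.1 -0.9] T [-0.01  0.01  0.02] j [ 0.35  0.35 -0.86  1.67  0.28  1.25  0.14]
knob_grip 0.62 0.04 837 0.0473 (array([539.2, 159.1]), array([13.2, 47.1]), 40.8)
course 0.67 0.028 2395 0.0356 (array([644.9, 193.9]), array([ 22. , 118.2]), 11.8)
pad 0.67 0.028 93 0.0327 (array([606.5, 237.8]), array([ 1.6, 19.8]), 9.2)
pad 0.67 0.04 111 0.0451 (array([606.6, 238. ]), array([ 2.1, 20. ]), 7.9)
pad 0.67 0.054 1168 0.0629 (array([616.8, 198.1]), array([  7.9, 101.5]), 10.6)
```

View pics/w1.png

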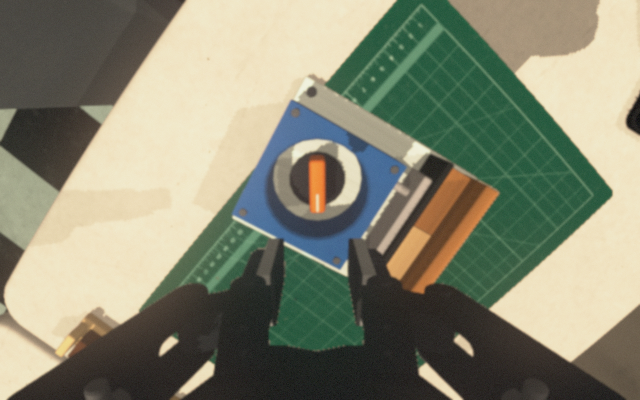

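The wrist view shows the orange bar at (317,184), upright between the fingers, and the joint of the course near (412,238). It is well aligned, so I descend and grip.

Request:
carry_out:
  deltas:
    - [0.0,0,0.35,0,-0.29]
    - [0.0,0,0.7,0,-0.29]
    - [0,0,0.8,0,-0.29]
    - [0,0,0.9,0,-0.29]
    - [0,0,1.0,0,-0.29]
    - [0,0,1.0,0,-0.29]

```text
clock: 5.88
position: [0.539, 0.1595, 0.0494]
ee_rot: [0.417, 0.909, -0.0, -0.0]
ft_force: [-0.3, 0.2, -0.5]
grip_width: 0.353
grasp_force: 0.0
```

Request:
carry_out:
  deltas:
    - [0,0,0.045,0,-0.29]
    - [0,0,0.045,0,-1]
    - [0,0,0.045,0,-1]
    - [0,0,0.045,0,-1]
    - [0,0,0.045,0,-1]
  force: 50

```text
clock: 6.5
position: [0.5393, 0.1598, 0.043]
ee_rot: [0.416, 0.909, 0.0, 0.0]
ft_force: [2.8, 2.4, -3.2]
grip_width: 0.151
grasp_force: 51.9
```

```bash
python3 -c "
from h import *
st()"
```

```text
t 6.5 P [539.3 159.8  43. ] a 130.8 w 0.151 gf 51.9 F [ 2.8  2.4 -3.2] T [ 0.33 -0.5   0.01] j [ 0.26  0.54 -0.77  1.8   0.44  0.98  0.02]
```

Request:
carry_out:
  deltas:
    - [0,0,0,-0.3,-1]
    - [0,0,0,-0.6,-1]
    - [0,0,0,-0.9,-1]
    - [0,0,0,-1,-1]

```text
clock: 7.0
position: [0.5389, 0.1592, 0.043]
ee_rot: [0.166, 0.986, -0.0, -0.0]
ft_force: [-0.9, -1.0, 1.6]
grip_width: 0.152
grasp_force: 52.6
```

Request:
carry_out:
  deltas:
    - [0,0,0,-0.3,-1]
    - [0,0,0,-0.6,-1]
    - [0,0,0,-0.8,-1]
    - [0,0,0,-0.95,-1]
    - [0,0,0,-1,-1]
    - [0,0,0,-1,-1]

```text
clock: 7.75
position: [0.5389, 0.1584, 0.043]
ee_rot: [-0.093, 0.996, -0.001, -0.0]
ft_force: [-2.7, -4.9, 5.6]
grip_width: 0.154
grasp_force: 53.2
```

```bash
python3 -c "
from h import *
st()"
```

```text
t 7.75 P [538.9 158.4  43. ] a -169.3 w 0.154 gf 53.2 F [-2.7 -4.9  5.6] T [-1.14  0.58  0.12] j [ 0.41  0.62 -0.97  1.8   0.59  1.05  0.96]
```

Request:
carry_out:
  deltas:
    - [0,0,0,-0.07,-1]
    - [0,0,0,-0.13,-1]
    - [0,0,0,-0.13,-1]

```text
clock: 8.12
position: [0.5389, 0.1585, 0.043]
ee_rot: [-0.125, 0.992, -0.001, -0.001]
ft_force: [-4.3, -4.5, 6.4]
grip_width: 0.152
grasp_force: 71.4
```

```bash
python3 -c "
from h import *
st()"
```

```text
t 8.12 P [538.9 158.5  43. ] a -165.6 w 0.152 gf 71.4 F [-4.3 -4.5  6.4] T [-0.88  0.69 -1.9 ] j [ 0.42  0.63 -0.98  1.8   0.6   1.05  1.02]
```

Moment −1.9 N m and no further give: the knob is at its open stop. I back off, release and lift, then check with a picture.

Request:
carry_out:
  deltas:
    - [0,0,0,0.1,-1]
    - [0,0,0,0.1,-0.29]
    - [0,0,0,0.1,-0.29]
    - [0,0,0,0.1,-0.29]
    - [0,0,-0.2,0.1,-0.29]
    - [0,0,-0.6,0.1,-0.29]
    - [0,0,-1,0.1,-0.29]
    - [0,0,-1,0.1,-0.29]

```text
clock: 9.12
position: [0.5409, 0.1611, 0.1974]
ee_rot: [-0.102, 0.995, 0.0, 0.004]
ft_force: [0.6, -1.0, -0.5]
grip_width: 0.353
grasp_force: 0.0
```

Run:
```python
from h import *
st()
p=camera('wrist');save(p,'w2')
m=outline_of('knob_grip',p)[0]; P,u,v=cloud(p,m['region']); T=P[(P[:,2]>.04)&(P[:,2]<.052)]; print('knob',rect(T))
P,u,v=cloud(p); k=(abs(P[:,0]-.63)<.09)&(abs(P[:,1]-.18)<.12)&(P[:,2]>.031)&(P[:,2]<.038)
# course top: segment by height
M=np.zeros((400,640),np.uint8); M[v[k],u[k]]=1
n,l,s,c=cv2.connectedComponentsWithStats(M); i=1+s[1:,4].argmax(); kk=k&(l[v,u]==i)
print('course',kk.sum(),rect(P[kk]),np.median(P[kk,2]))
b=cv2.boxPoints(cv2.minAreaRect((P[kk][:,:2]*1000).astype(np.float32)));print(b.round(1).tolist())
plan([.4851,-.1649,.15],178,3)
```

```text
t 9.12 P [540.9 161.1 197.4] a -168.3 w 0.353 gf 0.0 F [ 0.6 -1.  -0.5] T [-0.01  0.06  0.06] j [ 0.52  0.45 -1.11  1.66  0.42  1.29  1.1 ]
knob (array([539.6, 158.4]), array([47.7, 13.9]), 11.3)
course 1996 (array([641.7, 182.4]), array([34.4, 68.7]), 11.6) 0.035534495935234445
[[618.0, 212.6999969482422], [631.7999877929688, 145.3000030517578], [665.4000244140625, 152.1999969482422], [651.5999755859375, 219.60000610351562]]
[0.264, -0.682, 0.096, -3.848]
[0.503, 0.531, 0.096, -3.848]
[-0.695, 0.226, 0.096, -3.848]
```

View pics/w2.png

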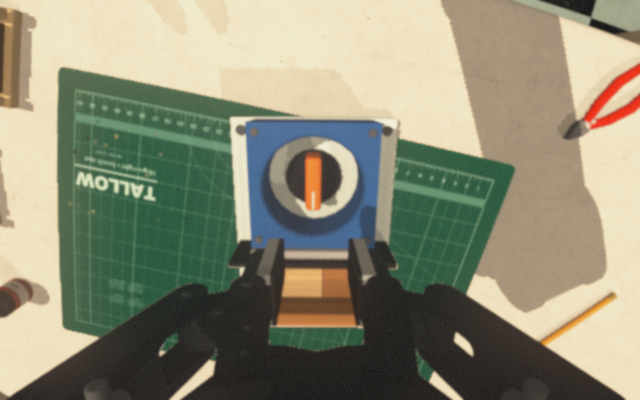

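The wrist picture shows the bar at (313,180) lying along the press's x (fitted angle 11.3°, so fully open), with the channel wide open and the joint near (321,283). On to the dark block.

Run:
```python
from h import *
plan([.4851,-.1649,.14],-182,3)
```

```text
[0.264, -0.682, 0.118, 0.152]
[0.209, -0.701, 0.118, 0.152]
[0.152, -0.715, 0.118, 0.152]
```

Request:
carry_out:
  deltas:
    - [0.264,-0.682,0.118,0.152,0.22]
    - [0.264,-0.682,0.118,0.152,0.22]
    - [0.264,-0.682,0.118,0.152,0.22]

```text
clock: 9.6
position: [0.5198, 0.0465, 0.1728]
ee_rot: [-0.059, 0.998, -0.001, -0.002]
ft_force: [-0.4, 0.3, 0.6]
grip_width: 0.608
grasp_force: 0.0
```

Request:
carry_out:
  deltas:
    - [0.209,-0.701,0.118,0.152,0.22]
    - [0.209,-0.701,0.118,0.152,0.22]
    - [0.209,-0.701,0.118,0.152,0.22]

```text
clock: 9.98
position: [0.5015, -0.0602, 0.1556]
ee_rot: [-0.02, 1.0, -0.0, -0.002]
ft_force: [0.2, 1.1, -0.2]
grip_width: 0.608
grasp_force: 0.0
```

Request:
carry_out:
  deltas:
    - [0.152,-0.715,0.118,0.152,0.22]
    - [0.152,-0.715,0.118,0.152,0.22]
    - [0.152,-0.715,0.118,0.152,0.22]
    - [0.152,-0.715,0.118,0.152,0.22]

```text
clock: 10.48
position: [0.4852, -0.163, 0.1395]
ee_rot: [0.017, 1.0, 0.001, -0.0]
ft_force: [0.1, 0.9, -0.7]
grip_width: 0.612
grasp_force: 0.0
```

Run:
```python
from h import *
st()
p=camera('wrist');save(p,'w3')
m=outline_of('dark_block',p)
for q in m[:1]:
    P,u,v=cloud(p,q['region']); print(q['conf'],np.percentile(P[:,2],[5,50,95])); T=P[abs(P[:,2]-np.percentile(P[:,2],70))<.004]; print(rect(T),cv2.boxPoints(cv2.minAreaRect((T[:,:2]*1000).astype(np.float32))).round(1).tolist())
# joint from top camera
p=camera('top'); P,u,v=cloud(p,outline_of('course',p)[0]['region'])
T=abs(P[:,2]-.033)<.004; P,u,v=P[T],u[T],v[T]; print('course',rect(P),cv2.boxPoints(cv2.minAreaRect((P[:,:2]*1000).astype(np.float32))).round(1).tolist())
ey=np.array([-.196,.981]); s=P[:,:2]@ey; g=p['img'][v,u].astype(float).mean(1)
for lo in np.arange(s.min(),s.max(),.004): 
    k=(s>=lo)&(s<lo+.004); print(round(lo*1000),round(g[k].mean()),end='; ')
```

```text
t 10.47 P [ 485.2 -163.   139.5] a 178.1 w 0.612 gf 0.0 F [ 0.1  0.9 -0.7] T [0.06 0.   0.01] j [ 1.13  0.35 -1.03  1.85  0.33  1.12  1.52]
course (array([639.4, 188.4]), array([ 32.8, 125.4]), 11.2) [[611.0999755859375, 246.6999969482422], [635.4000244140625, 123.69999694824219], [667.5999755859375, 130.10000610351562], [643.2999877929688, 253.10000610351562]]
-3 123; 1 120; 5 117; 9 120; 13 120; 17 117; 21 123; 25 119; 29 116; 33 122; 37 121; 41 117; 45 123; 49 117; 53 118; 57 93; 61 71; 65 73; 69 75; 73 74; 77 71; 81 74; 85 72; 89 73; 93 74; 97 69; 101 73; 105 72; 109 73; 113 76; 117 76; 121 84;
```

View pics/w3.png

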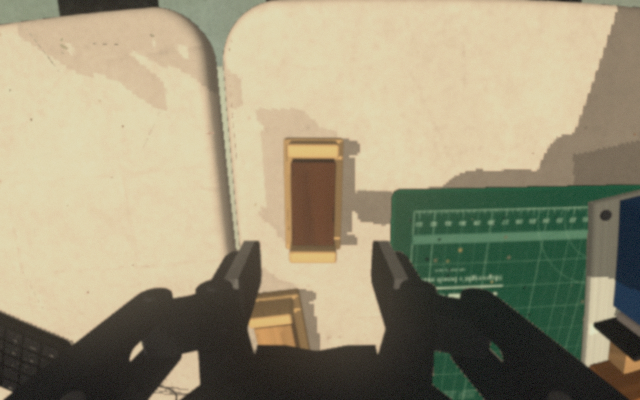

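The wrist picture shows the dark block upright at (315,205), centred between the fingers, with the pale cradle at (280,320) clear of them. The joint's position along the course agrees between the colour step and the course's middle. Next I take the block.

Request:
carry_out:
  deltas:
    - [0,-0.012,0.3,0,0.22]
    - [0,-0.012,0.5,0,0.22]
    - [0,-0.012,0.6,0,0.22]
    - [0,-0.012,0.685,0,0.22]
    - [0,-0.012,0.685,0,0.22]
    - [0,-0.012,0.685,0,-1]
    - [0,-0.012,0.685,0,-1]
    - [0,-0.012,0.685,0,-1]
    - [0,-0.012,0.685,0,-1]
  force: 40

```text
clock: 11.8
position: [0.4856, -0.1669, 0.0381]
ee_rot: [0.018, 1.0, -0.0, 0.001]
ft_force: [-1.1, 0.6, 7.2]
grip_width: 0.362
grasp_force: 40.8
```

Run:
```python
from h import *
st()
```

```text
t 11.8 P [ 485.6 -166.9   38.1] a 178.0 w 0.362 gf 40.8 F [-1.1  0.6  7.2] T [0.1  0.19 0.01] j [ 1.03  0.5  -0.92  1.93  0.49  0.95  1.41]
```

Request:
carry_out:
  deltas:
    - [0,0,-0.15,0,-1]
    - [0,0,-0.35,0,-1]
    - [0,0,-0.6,0,-1]
    - [0,0,-0.6,0,-1]

```text
clock: 12.3
position: [0.4865, -0.1671, 0.1307]
ee_rot: [0.018, 1.0, -0.001, 0.002]
ft_force: [-0.6, 0.1, -0.9]
grip_width: 0.366
grasp_force: 40.0
```

Run:
```python
from h import *
st(); plan([.58,-.03,.06],178,1)
```

```text
t 12.3 P [ 486.5 -167.1  130.7] a 178.0 w 0.366 gf 40.0 F [-0.6  0.1 -0.9] T [-0.02  0.    0.03] j [ 1.13  0.37 -1.02  1.86  0.35  1.11  1.51]
[-0.591, 0.935, 0.472, -0.0]
```

Request:
carry_out:
  deltas:
    - [-0.2,0.3,0,0,-1]
    - [-0.4,0.6,0,0,-1]
    - [-0.59,0.935,0.1,0,-1]
    - [-0.59,0.935,0.4,0,-1]
    - [-0.59,0.935,0.55,0,-1]
    - [-0.59,0.935,0.6,0,-1]
    - [-0.59,0.935,0.63,0,-1]
    - [-0.59,0.935,0.65,0,-1]
    - [-0.59,0.935,0.65,0,-1]

```text
clock: 13.42
position: [0.5784, -0.03, 0.0301]
ee_rot: [0.018, 1.0, -0.0, 0.0]
ft_force: [-0.4, -0.3, -1.0]
grip_width: 0.362
grasp_force: 40.0
```

Run:
```python
from h import *
st()
```

```text
t 13.43 P [578.4 -30.   30.1] a 178.0 w 0.362 gf 40.0 F [-0.4 -0.3 -1. ] T [ 0.01  0.02 -0.03] j [ 0.68  0.64 -0.9   1.76  0.58  1.02  1.1 ]
```

Request:
carry_out:
  deltas:
    - [0,0,0.008,0,-1]
    - [0,0,0.013,0,-1]

```text
clock: 13.68
position: [0.5786, -0.0298, 0.0292]
ee_rot: [0.018, 1.0, -0.001, 0.0]
ft_force: [-8.9, -0.9, 21.9]
grip_width: 0.363
grasp_force: 42.8
```

Run:
```python
from h import *
st()
```

```text
t 13.68 P [578.6 -29.8  29.2] a 178.0 w 0.363 gf 42.8 F [-8.9 -0.9 21.9] T [-0.35  1.98 -0.03] j [ 0.68  0.65 -0.89  1.76  0.58  1.02  1.1 ]
```

The block is resting on the mat. I release, rise, and turn 90° to take it by its ends.

Request:
carry_out:
  deltas:
    - [0,0,-0.005,0,0.2]
    - [0,0,-0.005,0,0.2]
    - [0,0,-0.005,0,0.2]
    - [0,0,-0.005,0,0.2]
    - [0,0,-0.3,0,0.2]
    - [0,0,-0.6,0.3,1]
    - [0,0,-0.8,0.6,1]
    - [0,0,-0.8,1.0,1]
    - [0,0,-0.8,1.0,1]

```text
clock: 14.8
position: [0.5782, -0.0297, 0.1478]
ee_rot: [0.276, 0.961, -0.0, 0.0]
ft_force: [-0.0, 0.1, -0.7]
grip_width: 0.994
grasp_force: 0.0
```

Request:
carry_out:
  deltas:
    - [0,0,0,0.3,1]
    - [0,0,0,0.65,1]
    - [0,0,0,1.0,1]
    - [0,0,0,1.0,1]

```text
clock: 15.3
position: [0.5778, -0.0295, 0.147]
ee_rot: [0.513, 0.858, -0.0, -0.0]
ft_force: [0.7, 0.0, 0.6]
grip_width: 1.0
grasp_force: 0.0
```

Request:
carry_out:
  deltas:
    - [0,0,0,0.3,1]
    - [0,0,0,0.65,1]
    - [0,0,0,1.0,1]
    - [0,0,0,1.0,1]

```text
clock: 15.8
position: [0.578, -0.0296, 0.1472]
ee_rot: [0.717, 0.697, -0.0, -0.0]
ft_force: [-0.2, 0.9, 1.0]
grip_width: 0.999
grasp_force: 0.0
```

Run:
```python
from h import *
st()
p=camera('wrist');save(p,'w4')
t=camera('top')
for n,c in (('w',p),('t',t)):
    for q in outline_of('dark_block',c)[:1]:
        P,u,v=cloud(c,q['region']); z=np.percentile(P[:,2],70); T=P[abs(P[:,2]-z)<.004]; print(n,q['conf'],z,rect(T),cv2.boxPoints(cv2.minAreaRect((T[:,:2]*1000).astype(np.float32))).round(1).tolist())
```

```text
t 15.8 P [578.  -29.6 147.2] a 88.4 w 0.999 gf 0.0 F [-0.2  0.9  1. ] T [ 0.04 -0.01  0.01] j [ 0.55  0.4  -0.7   1.69  0.28  1.16 -0.26]
w 0.87 0.027657384697659413 (array([579.1, -29.4]), array([32.8, 64.3]), 88.0) [[546.5, -44.70000076293945], [610.7000122070312, -47.0], [611.7999877929688, -14.199999809265137], [547.5999755859375, -11.899999618530273]]
```

View pics/w4.png

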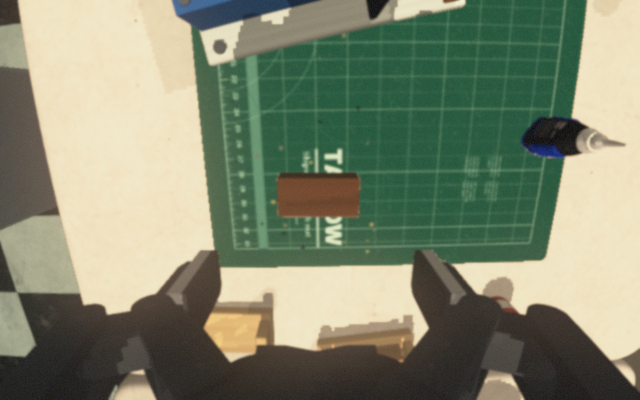

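The wrist picture shows the dark block flat on the mat at (318,195), its ends square to the fingers, its centre within 1 mm of the tool. Taking it by the ends.

Request:
carry_out:
  deltas:
    - [0,0,0.3,0,1]
    - [0,0,0.55,0,1]
    - [0,0,0.7,0,1]
    - [0,0,0.78,0,1]
    - [0,0,0.82,0,1]
    - [0,0,0.82,0,1]

```text
clock: 16.75
position: [0.5784, -0.0296, 0.025]
ee_rot: [0.719, 0.695, 0.0, 0.0]
ft_force: [0.6, 0.9, 0.1]
grip_width: 0.999
grasp_force: 0.0
```

Request:
carry_out:
  deltas:
    - [0,0,0,0,-1]
    - [0,0,0,0,-1]
    - [0,0,0,0,-1]
    - [0,0,0,0,-1]
  force: 40

```text
clock: 17.25
position: [0.5789, -0.0297, 0.0257]
ee_rot: [0.719, 0.695, 0.0, 0.001]
ft_force: [-0.7, 0.1, 5.6]
grip_width: 0.739
grasp_force: 44.4
```

Run:
```python
from h import *
st()
```

```text
t 17.25 P [578.9 -29.7  25.7] a 88.0 w 0.739 gf 44.4 F [-0.7  0.1  5.6] T [-0.01  0.31  0.02] j [ 0.49  0.55 -0.64  1.77  0.4   0.95 -0.35]
```

Request:
carry_out:
  deltas:
    - [0,0,-0.15,0,-1]
    - [0,0,-0.4,0,-1]
    - [0,0,-0.7,0,-1]
    - [0,0,-0.7,0,-1]

```text
clock: 17.75
position: [0.5805, -0.0293, 0.1347]
ee_rot: [0.719, 0.695, 0.002, 0.003]
ft_force: [-0.2, 0.8, -1.1]
grip_width: 0.739
grasp_force: 44.3
```

Run:
```python
from h import *
st(); plan([.6321,.1868,.125],191.3,4)
```

```text
t 17.75 P [580.5 -29.3 134.7] a 88.0 w 0.739 gf 44.3 F [-0.2  0.8 -1.1] T [-0.01  0.04 -0.  ] j [ 0.54  0.42 -0.7   1.7   0.29  1.13 -0.28]
[0.363, 0.073, 0.016, -0.861]
[0.295, 0.224, 0.016, -0.861]
[0.168, 0.33, 0.016, -0.861]
[0.007, 0.37, 0.016, -0.861]
```

Request:
carry_out:
  deltas:
    - [0.12,0.024,0,-0.29,-1]
    - [0.24,0.049,0,-0.58,-1]
    - [0.363,0.073,0.016,-0.861,-1]

```text
clock: 18.12
position: [0.591, 0.0248, 0.1277]
ee_rot: [0.544, 0.839, -0.0, 0.0]
ft_force: [0.2, -0.3, -1.6]
grip_width: 0.74
grasp_force: 44.2
```

Request:
carry_out:
  deltas:
    - [0.1,0.075,0,-0.29,-1]
    - [0.2,0.15,0,-0.58,-1]
    - [0.295,0.224,0.016,-0.861,-1]

```text
clock: 18.5
position: [0.6038, 0.079, 0.1252]
ee_rot: [0.343, 0.94, -0.0, 0.0]
ft_force: [0.8, -0.4, -0.1]
grip_width: 0.734
grasp_force: 44.2
```

Request:
carry_out:
  deltas:
    - [0.056,0.11,0,-0.29,-1]
    - [0.112,0.22,0,-0.58,-1]
    - [0.168,0.33,0.016,-0.861,-1]

```text
clock: 18.88
position: [0.6167, 0.1329, 0.1228]
ee_rot: [0.124, 0.992, -0.0, 0.0]
ft_force: [0.2, 0.8, -0.6]
grip_width: 0.735
grasp_force: 44.2
```

Request:
carry_out:
  deltas:
    - [0,0.12,0,-0.29,-1]
    - [0,0.24,0,-0.58,-1]
    - [0.007,0.37,0.016,-0.861,-1]
    - [0.007,0.37,0.016,-0.861,-1]
    - [0.007,0.37,0.016,-0.861,-1]

```text
clock: 19.5
position: [0.6296, 0.1855, 0.12]
ee_rot: [-0.097, 0.995, -0.0, -0.0]
ft_force: [-0.3, 0.4, -1.1]
grip_width: 0.738
grasp_force: 44.2
```

Run:
```python
from h import *
st(); plan([.6321,.1868,.07],-168.7,1)
p=camera('wrist');save(p,'w5')
for q in ['dark_block','course','pad']:
    for m in outline_of(q,p)[:1]:
        P,u,v=cloud(p,m['region'])
        for lo,hi in [(.028,.04),(.054,.068),(.08,.16)]:
            T=P[(P[:,2]>lo)&(P[:,2]<hi)]
            if len(T)>50: print(q,round(m['conf'],2),lo,len(T),np.median(T[:,2]).round(4),rect(T))
```

```text
t 19.5 P [629.6 185.5 120. ] a -168.9 w 0.738 gf 44.2 F [-0.3  0.4 -1.1] T [0.01 0.02 0.01] j [ 0.32  0.72 -1.    1.48  0.62  1.28  1.02]
[-0.018, 0.005, 0.333, -0.006]
dark_block 0.94 0.08 12303 0.1215 (array([628.9, 185.7]), array([32.8, 63.7]), 11.5)
course 0.87 0.028 4987 0.0354 (array([638.4, 188.1]), array([ 31.9, 127.9]), 9.8)
pad 0.93 0.028 107 0.0346 (array([605. , 171.5]), array([  1.2, 147.9]), 11.2)
pad 0.93 0.054 3329 0.0632 (array([607.6, 171.7]), array([  6.5, 147.4]), 11.0)
```

View pics/w5.png

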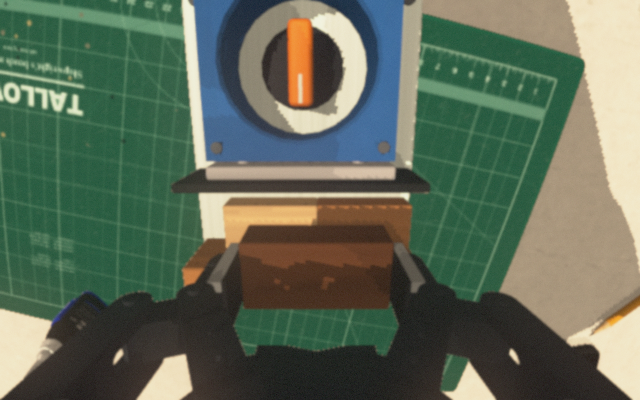

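The wrist picture shows the block level at (318,265), held by its ends. The joint edge at (317,212) is in line with the block's middle, and the channel is open between pad (y≈185) and fence. Target offsets are under 3 mm, so I correct and lower.

Request:
carry_out:
  deltas:
    - [-0.018,0.005,0.1,-0.006,-1]
    - [-0.018,0.005,0.2,-0.006,-1]
    - [-0.018,0.005,0.3,-0.006,-1]
    - [-0.018,0.005,0.36,-0.006,-1]
    - [-0.018,0.005,0.4,-0.006,-1]
    - [-0.018,0.005,0.4,-0.006,-1]

```text
clock: 20.45
position: [0.632, 0.1877, 0.0596]
ee_rot: [-0.1, 0.995, -0.0, -0.0]
ft_force: [0.1, -0.3, 0.6]
grip_width: 0.739
grasp_force: 44.2
```

Run:
```python
from h import *
st(); plan([.6321,.1868,.055],-168.7,1)
```

```text
t 20.45 P [632.  187.7  59.6] a -168.5 w 0.739 gf 44.2 F [ 0.1 -0.3  0.6] T [-0.02 -0.06 -0.05] j [ 0.3   0.79 -0.96  1.52  0.67  1.2   1.  ]
[0.001, -0.006, 0.031, 0.006]
```

Request:
carry_out:
  deltas:
    - [0,-0.005,0.01,0,-1]
    - [0,-0.005,0.02,0,-1]
    - [0,-0.005,0.026,0,-1]
    - [0,-0.005,0.03,0,-1]
    - [0,-0.005,0.03,0,-1]

```text
clock: 21.08
position: [0.6324, 0.1869, 0.056]
ee_rot: [-0.1, 0.995, -0.0, 0.0]
ft_force: [-2.2, -1.7, 5.1]
grip_width: 0.739
grasp_force: 44.8
```

Run:
```python
from h import *
st()
```

```text
t 21.07 P [632.4 186.9  56. ] a -168.5 w 0.739 gf 44.8 F [-2.2 -1.7  5.1] T [-0.29  0.5   0.09] j [ 0.3   0.79 -0.96  1.52  0.68  1.19  0.99]
```

Request:
carry_out:
  deltas:
    - [0,0,0.005,0,-1]
    - [0,0,0.005,0,-1]
    - [0,0,0.005,0,1]
    - [0,0,0.005,0,1]
    - [0,0,0.005,0,1]
    - [0,0,0.005,0,1]
    - [0,0,-0.1,0,1]
    - [0,0,-0.4,0,1]
    - [0,0,-0.9,0,1]
    - [0,0,-0.9,0,1]

```text
clock: 22.32
position: [0.6335, 0.1885, 0.1964]
ee_rot: [-0.1, 0.995, 0.001, 0.003]
ft_force: [0.5, 0.5, -0.6]
grip_width: 1.001
grasp_force: 0.0
```

Run:
```python
from h import *
st(); 
p=camera('wrist');save(p,'w6')
for q in ['dark_block','knob_grip']:
    for m in outline_of(q,p)[:1]:
        P,u,v=cloud(p,m['region'])
        z=np.percentile(P[:,2],[5,50,95]); T=P[abs(P[:,2]-np.percentile(P[:,2],75))<.005]
        print(q,round(m['conf'],2),z,rect(T))
plan([.5395,.1587,.15],-168.7,1)
```

```text
t 22.32 P [633.5 188.5 196.4] a -168.5 w 1.001 gf 0.0 F [ 0.5  0.5 -0.6] T [-0.03  0.   -0.01] j [ 0.33  0.66 -1.04  1.4   0.57  1.4   1.06]
dark_block 0.76 [0.04105139 0.05736606 0.05858449] (array([631.7, 186.7]), array([31.9, 64.1]), 11.4)
knob_grip 0.77 [0.01654564 0.01826722 0.04820717] (array([540.4, 158.3]), array([47.5, 13.7]), 11.3)
[0.644, -0.061, 0.273, 0.006]
```

View pics/w6.png

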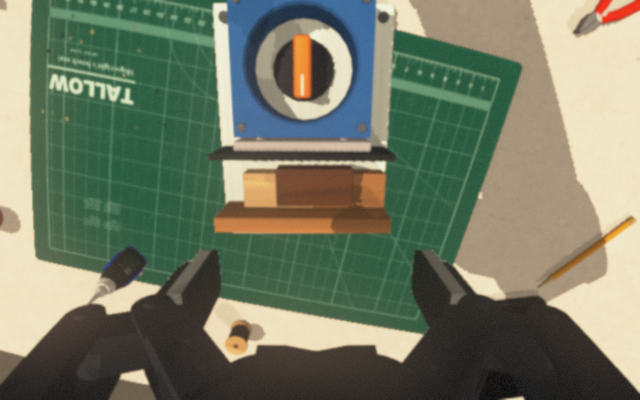

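The picture shows the dark block lying on the course at (315,185), with 33 px of course visible at each end, so it straddles the joint evenly. Back to the knob.

Request:
carry_out:
  deltas:
    - [0.3,-0.03,0.1,0,-0.29]
    - [0.64,-0.06,0.27,0,-0.29]
    - [0.64,-0.06,0.27,0,-0.29]
    - [0.64,-0.06,0.27,0,-0.29]
    - [0.64,-0.06,0.27,0,-0.29]

```text
clock: 23.1
position: [0.5412, 0.1594, 0.1504]
ee_rot: [-0.1, 0.995, 0.001, 0.001]
ft_force: [0.8, -0.3, 0.4]
grip_width: 0.354
grasp_force: 0.0
```

Run:
```python
from h import *
st(); plan([.5397,.1585,.043],-168.7,1)
```

```text
t 23.1 P [541.2 159.4 150.4] a -168.5 w 0.354 gf 0.0 F [ 0.8 -0.3  0.4] T [-0.03 -0.03  0.02] j [ 0.52  0.53 -1.12  1.71  0.5   1.23  1.04]
[0.011, -0.004, 0.716, 0.005]
```

Request:
carry_out:
  deltas:
    - [0.011,-0.004,0.3,0,-0.29]
    - [0.011,-0.004,0.5,0,-0.29]
    - [0.011,-0.004,0.65,0,-0.29]
    - [0.011,-0.004,0.715,0,-0.29]
    - [0.011,-0.004,0.715,0,-0.29]
    - [0.011,-0.004,0.715,0,-1]
    - [0.011,-0.004,0.715,0,-1]
    - [0.011,-0.004,0.715,0,-1]
    - [0.011,-0.004,0.715,0,-1]
  force: 50

```text
clock: 24.22
position: [0.5392, 0.1584, 0.0438]
ee_rot: [-0.1, 0.995, 0.0, 0.001]
ft_force: [-1.7, -0.8, 6.6]
grip_width: 0.152
grasp_force: 51.5
```

Request:
carry_out:
  deltas:
    - [0,0,0,0.25,-1]
    - [0,0,0,0.5,-1]
    - [0,0,0,0.75,-1]
    - [0,0,0,1,-1]
    - [0,0,0,1,-1]

```text
clock: 24.85
position: [0.5392, 0.159, 0.0438]
ee_rot: [0.16, 0.987, 0.001, 0.001]
ft_force: [0.6, 3.0, 6.5]
grip_width: 0.153
grasp_force: 51.6
```

Request:
carry_out:
  deltas:
    - [0,0,0,0.25,-1]
    - [0,0,0,0.5,-1]
    - [0,0,0,0.75,-1]
    - [0,0,0,1,-1]
    - [0,0,0,1,-1]

```text
clock: 25.48
position: [0.5395, 0.1595, 0.0438]
ee_rot: [0.409, 0.912, 0.001, 0.001]
ft_force: [2.2, 4.6, 5.5]
grip_width: 0.157
grasp_force: 51.4
```

Run:
```python
from h import *
st()
```

```text
t 25.48 P [539.5 159.5  43.8] a 131.7 w 0.157 gf 51.4 F [2.2 4.6 5.5] T [ 1.   -0.45 -0.09] j [ 0.3   0.55 -0.82  1.8   0.47  0.99  0.02]
```

Request:
carry_out:
  deltas:
    - [0,0,0,0.2,-1]
    - [0,0,0,0.4,-1]
    - [0,0,0,0.5,-1]
    - [0,0,0,0.58,-1]
    - [0,0,0,0.62,-1]
    - [0,0,0,0.62,-1]

```text
clock: 26.22
position: [0.5397, 0.1597, 0.0439]
ee_rot: [0.549, 0.836, 0.002, 0.001]
ft_force: [3.7, 4.2, 4.8]
grip_width: 0.151
grasp_force: 70.4
```

Run:
```python
from h import *
st()
```

```text
t 26.23 P [539.7 159.7  43.9] a 113.4 w 0.151 gf 70.4 F [3.7 4.2 4.8] T [ 0.82 -0.81  1.88] j [ 0.25  0.53 -0.76  1.81  0.43  0.98 -0.27]
```

Moment +1.9 N m at 113° (past the expected 116.8°): it is at the stop. I back off slightly, release, rise and check.

Request:
carry_out:
  deltas:
    - [0,0,0,-0.09,-1]
    - [0,0,0,-0.09,-0.29]
    - [0,0,0,-0.09,-0.29]
    - [0,0,0,-0.09,-0.29]
    - [0,0,-0.2,-0.09,-0.29]
    - [0,0,-0.6,-0.09,-0.29]
    - [0,0,-1,-0.09,-0.29]
    - [0,0,-1,-0.09,-0.29]
    - [0,0,-1,-0.09,-0.29]

```text
clock: 27.35
position: [0.5382, 0.1576, 0.1922]
ee_rot: [0.533, 0.846, -0.0, 0.0]
ft_force: [-0.3, -0.5, -0.8]
grip_width: 0.353
grasp_force: 0.0
```

Run:
```python
from h import *
st(); t=camera('top')
p=camera('wrist');save(p,'w7')
for n,p in (('w',p),('t',t)):
  for q in ['dark_block','knob_grip','pad','pale_block']:
    for m in outline_of(q,p)[:1]:
        P,u,v=cloud(p,m['region'])
        z=np.percentile(P[:,2],[5,50,95]).round(3); T=P[(P[:,2]>.04)&(P[:,2]<.066)] if q!='pale_block' else P[P[:,2]>.03]
        if len(T)>20: print(n,q,round(m['conf'],2),z,rect(T))
```

```text
t 27.35 P [538.2 157.6 192.2] a 115.6 w 0.353 gf 0.0 F [-0.3 -0.5 -0.8] T [ 0.01 -0.02  0.01] j [ 0.34  0.35 -0.85  1.68  0.28  1.24 -0.13]
w dark_block 0.62 [0.056 0.058 0.059] (array([640.1, 188.5]), array([33.7, 64.3]), 11.7)
w knob_grip 0.63 [0.016 0.018 0.048] (array([539.6, 159.5]), array([13.8, 47.1]), 26.0)
w pad 0.94 [0.023 0.063 0.064] (array([624.7, 185.4]), array([ 19. , 131.2]), 14.2)
t pale_block 0.85 [0.005 0.033 0.037] (array([ 619.4, -199.3]), array([68.8, 33.8]), 6.8)
```

View pics/w7.png

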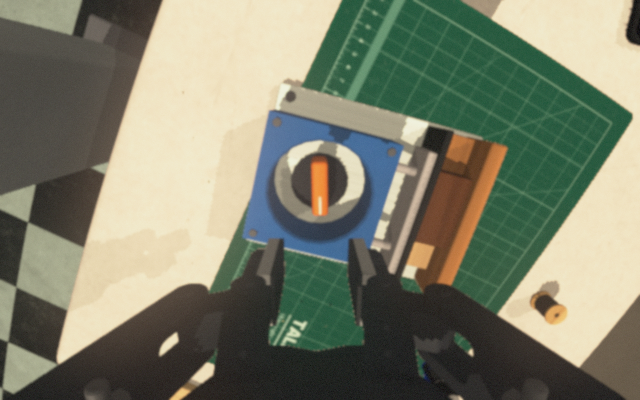

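The picture shows the pad against the dark block at (440,205), which sits against the fence with course visible at both ends. The bar is at 116°, the clamped stop, and the block is at (640.1, 188.5) mm against a target of (640.0, 188.4) mm. Handing in.

```bash
python3 -c "
from h import *
print(ticket.hand_in())"
```

```text
the job is handed in; nothing more can be done
None
```

The dark block is clamped in the press across the joint, within about 1 mm of centre by camera, and the knob is at its clockwise stop; the job was handed in at about 27 s of the 72 s allowed.

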